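# Flag the soft isolator mount

### The job

One of the three spring mounts waiting to go under the microscope has gone soft. Press the pads down to feel which mount gives most easily, then push that mount's own tag right down. Leave the other two tags up, pick nothing up and do not disturb the other things on the bench.

Things in the scene. Friction and masses are not known exactly. Their poses are not given: they have to be found in the camera images.
- mount_1: One of three identical-looking spring mounts, fixed to the bench. Origin on the bench under the centre of its pad, z up. Round aluminium foot 80 mm across and 10 mm high; on its own -x side (70 mm from the pad's centre, centre to centre) stands its marker: a black socket 24 x 44 mm, 24 mm high, with an aluminium tag sticking up out of it. Which mount is the softest does not follow from its number or place.
- pad_1_rest (a point): Centre of the top of this mount's pad when nobody presses it, 60 mm above the bench (the point stays there while the pad sinks). The pad is a flat round disc 50 mm across and 10 mm thick on a coil spring; it sinks straight down up to 16 mm and springs back. Every pad needs about 2 N before it starts to sink, then its own spring rate (constant; the softest under 0.6 N/mm, the others at least twice the softest).
- tag_1_top (a point): Centre of the top edge of this mount's tag, a flat aluminium tab 8 mm (mount's x) by 30 mm (mount's y); 44 to 46 mm above the bench at the start, moves with the tag. It slides straight down against about 4 N of friction and stays where it is left; right down, its top is 26 mm above the bench, 2 mm over its socket.
- tag_1 (a joint): How far this tag has been pushed down, in m: 0 right up (starts at 0 to 0.002), 0.020 right down.
- mount_2: One of three identical-looking spring mounts, fixed to the bench. Origin on the bench under the centre of its pad, z up. Round aluminium foot 80 mm across and 10 mm high; on its own -x side (70 mm from the pad's centre, centre to centre) stands its marker: a black socket 24 x 44 mm, 24 mm high, with an aluminium tag sticking up out of it. Which mount is the softest does not follow from its number or place.
- pad_2_rest (a point): Centre of the top of this mount's pad when nobody presses it, 60 mm above the bench (the point stays there while the pad sinks). The pad is a flat round disc 50 mm across and 10 mm thick on a coil spring; it sinks straight down up to 16 mm and springs back. Every pad needs about 2 N before it starts to sink, then its own spring rate (constant; the softest under 0.6 N/mm, the others at least twice the softest).
- tag_2_top (a point): Centre of the top edge of this mount's tag, a flat aluminium tab 8 mm (mount's x) by 30 mm (mount's y); 44 to 46 mm above the bench at the start, moves with the tag. It slides straight down against about 4 N of friction and stays where it is left; right down, its top is 26 mm above the bench, 2 mm over its socket.
- tag_2 (a joint): How far this tag has been pushed down, in m: 0 right up (starts at 0 to 0.002), 0.020 right down.
- mount_3: One of three identical-looking spring mounts, fixed to the bench. Origin on the bench under the centre of its pad, z up. Round aluminium foot 80 mm across and 10 mm high; on its own -x side (70 mm from the pad's centre, centre to centre) stands its marker: a black socket 24 x 44 mm, 24 mm high, with an aluminium tag sticking up out of it. Which mount is the softest does not follow from its number or place.
- pad_3_rest (a point): Centre of the top of this mount's pad when nobody presses it, 60 mm above the bench (the point stays there while the pad sinks). The pad is a flat round disc 50 mm across and 10 mm thick on a coil spring; it sinks straight down up to 16 mm and springs back. Every pad needs about 2 N before it starts to sink, then its own spring rate (constant; the softest under 0.6 N/mm, the others at least twice the softest).
- tag_3_top (a point): Centre of the top edge of this mount's tag, a flat aluminium tab 8 mm (mount's x) by 30 mm (mount's y); 44 to 46 mm above the bench at the start, moves with the tag. It slides straight down against about 4 N of friction and stays where it is left; right down, its top is 26 mm above the bench, 2 mm over its socket.
- tag_3 (a joint): How far this tag has been pushed down, in m: 0 right up (starts at 0 to 0.002), 0.020 right down.
- objective_a: Bystander, loose, to be left alone: brass microscope objective, 32 mm across, 46 mm high. Origin at its underside's centre (lying ones: on the bench under them).
- objective_b: Bystander, loose, to be left alone: steel microscope objective, 32 mm across, 38 mm high. Origin at its underside's centre (lying ones: on the bench under them).
- slide_box: Bystander, loose, to be left alone: slide box 87 x 97 x 32 mm. Origin at its underside's centre (lying ones: on the bench under them).
- dropper_bottle: Bystander, loose, to be left alone: amber dropper bottle, 36 mm across, 75 mm high. Origin at its underside's centre (lying ones: on the bench under them).
- dish: Bystander, loose, to be left alone: shallow glass dish, 60 mm across, 14 mm high. Origin at its underside's centre (lying ones: on the bench under them).
- screwdriver: Bystander, loose, to be left alone: screwdriver, 160 mm, lying. Origin at its underside's centre (lying ones: on the bench under them).
- marker: Bystander, loose, to be left alone: black marker pen, 14 mm thick, about 120 mm long, lying. Origin at its underside's centre (lying ones: on the bench under them).
Things that resemble listed ones, but are neither listed nor needed, are in the scene too. Leave any orange look-alike of the mount_3 alone. Leave any red look-alike of the mount_2 alone.

How it is judged:
On the way:
1. the softest mount's pad is pressed down at least 2 mm (value of joint soft_spring above 0.002 m), for 0.1 s.
At the end, for the whole second after the job is handed in: The softest mount's tag is pushed at least 16 mm down of its 20 mm, the other two tags less than 6 mm, and all three pads have sprung back (within 2 mm). (soft_core and soft_spring are the softest spring unit, fitted in a different mount each time; their places are not given.) (((horizontal distance between soft_core and mount_1 below 0.02 m and value of joint tag_1 above 0.016 m and value of joint each of tag_2, tag_3 below 0.006 m) or (horizontal distance between soft_core and mount_2 below 0.02 m and value of joint tag_2 above 0.016 m and value of joint each of tag_1, tag_3 below 0.006 m) or (horizontal distance between soft_core and mount_3 below 0.02 m and value of joint tag_3 above 0.016 m and value of joint each of tag_1, tag_2 below 0.006 m)) and value of joint each of soft_spring, middle_spring, stiff_spring below 0.002 m); the robot touches nothing.
It fails at once if the tag of a mount that is not the softest is pushed 6 mm or more ((not (horizontal distance between soft_core and mount_1 below 0.02 m) and value of joint tag_1 above 0.006 m) or (not (horizontal distance between soft_core and mount_2 below 0.02 m) and value of joint tag_2 above 0.006 m) or (not (horizontal distance between soft_core and mount_3 below 0.02 m) and value of joint tag_3 above 0.006 m)).
It fails at once if a bystander is moved or lifted more than 20 mm (distance of any of objective_a, objective_b, slide_box, dropper_bottle, dish, screwdriver, marker from where it was at the start of the episode above 0.02 m).
It also fails if it takes over 48 s, if anything falls off the work surface, if the arm or the gripper's body presses on something with over 40 N, if the wrist force passes 120 N, or if a joint passes its speed limit or range.

### The arm

A 6-joint arm with a two-finger parallel gripper is mounted at the origin on the work surface. World frame = base frame: x ahead of the robot, y to its left, z up, the work surface at z = 0. Lengths are in m, angles in rad, forces in N, time in s.
With the tool pointing down it reaches from about 0.35 to 0.725 m from the base axis. Payload 4.3 kg.
Tool frame: the origin (TCP) lies on the mounting face of the last link; the fingertips stand 173 mm ahead of it and the grasp point (between the pads) lies 155 mm ahead of it; x points along the fingers, y is the direction in which the jaws open and shut, and the axes are right-handed (so a half turn about x gives the same grasp; the last joint's range is limited). The gripper opens to 85 mm and grips with 20 to 120 N. Pads are 22 mm wide; open, the fingers measure 114 mm over their backs; the gripper's body (76 mm by 85 mm) begins 54 mm behind the grasp point. The pads swing forward as they close: fully open they stand 13 mm farther back than shut.
Start: joints at [-1.334, 0.377, 0.081, 1.274, 0, 1.46], TCP at [0.195, -0.541, 0.405] pointing down, gripper open.
Joint ranges: [-2.72, 2.72], [-0.84, 1.66], [-1.02, 1.22], [-1.77, 2.12], [-1.37, 1.28], [-3.14, 3.14]. Speed limits (rad/s): [2.57, 2.57, 3.14, 3.14, 3.14, 3.14].

### API

Orientations are given as a unit quaternion [x, y, z, w].
In Python, from plant import * gives the robot as it stands. The module is installed in compiled form; this text tells all that it offers.
- The arm moves only by the tool arm_command, never from a script. Its argument "deltas" is a list that holds one entry, the list of rows, each a list of 5 numbers: the shift along the tool's x, y, z in mm, then the turn about the tool's x in degrees, then the closure, from 0 (fully open) to 1 (shut). A call has 1 to 5 rows; each row shifts and turns the commanded pose from where the row before left it, along the tool's axes as they then stand; what a row does not reach is not made up. A row lasts 1/10 s, in which the tool goes at most 50 mm and 8.59 degrees, less where a joint would pass 70% of its speed; a pose out of reach is approached as far as the arm can. A call with a gripper value outside its range is refused whole. The fingers move at their own pace and stop on an object; "grip_force" is the grip in N (left out, the last holds). Time passes only in rows, so rows that do not move let the fingers close. It gives the time, the measured TCP pose, the force and the opening at its end, in the units of the state.
- observe(): the state, without advancing time (a new reading comes with each control period).
- read_camera(name): name is "scene" or "top" or "wrist"; returns a dict with "color" (420x560x3 uint8, blue, green, red), "fx", "fy", "cx", "cy" (pixels), "rvec" (rotation vector, rad) and "tvec" (3), from world to camera coordinates, as OpenCV has them. Camera axes: x right, y down, z forward; pixel columns grow to the right and rows downward; lengths in m; the calibration is good to about 2 mm. A picture is of the moment at which its call begins. There is no depth.
- sign_off(): hands the job in, once; it reports no verdict.
The state is a dict: "time": time; "joints": joint angles; "joint_vel": joint speeds; "effort": joint torques, N m; "position": TCP position; "tool_rot": TCP orientation; "force": force on the tool from outside, world axes, zero at the start; "ft_torque": the same for the moment, N m; "gripper_width": finger opening in m.
Only numpy, scipy, OpenCV 4.12 (cv2) and the standard library are available. Lean on these libraries where they do the work, as an engineer would, in place of code of your own. Each camera call takes 0.05 s, during which the arm holds its last target.

## Working session

There is one attempt and no reset: what is moved stays moved. The work goes in short steps, Python scripts to look and compute and a tool call to move; the robot and the scene stay as the last step left them, time stands still between calls to the robot, and variables do not carry over. Pictures are saved under pics/ and viewed, and the job is handed in when it is done.

Besides the shell and the picture viewer there is one more tool, called after "Request:" as name([rows], argument=value, ...), one row to a line, values as JSON. arm_command: Moves the arm, as the interface text tells. Its arguments: {"type":"object","properties":{"deltas":{"type":"array","items":{"type":"array","items":{"type":"array","items":{"type":"number"}}}},"grip_force":{"type":"number"}},"required":["deltas"]}

```bash
mkdir -p pics; python3 - <<'E'
from plant import *
import cv2
s=observe()
for k,v in s.items(): print(k,v)
for n in ["scene","top","wrist"]:
    c=read_camera(n); cv2.imwrite(f"pics/{n}0.png",c["color"]); print(n,{k:c[k] for k in c if k!="color"})
    import pickle; pickle.dump(c,open(f"{n}0.pkl","wb"))
E
```

```text
time 0.0
joints [-1.33430617e+00  3.78071252e-01  7.96096737e-02  1.27434690e+00
 -5.97758421e-06  1.46050890e+00]
joint_vel [ 0.00103056  0.00116845  0.00146199  0.00169767 -0.00024779 -0.00025125]
effort [ 1.16184299e-03 -4.63604844e+01  2.69875950e+01  2.08730064e-02
 -4.21677328e-05 -2.90075889e-06]
position [ 0.19536698 -0.54047965  0.40374952]
tool_rot [-0.69645695 -0.12270079  0.69655089 -0.12128107]
force [-0.32593726 -0.43203643  0.29304197]
ft_torque [-0.00796672 -0.01423878  0.00748125]
gripper_width 0.08534457467422124
scene {'fx': 497.766766588307, 'fy': 497.766766588307, 'cx': 285.8993363139007, 'cy': 203.92056599364523, 'rvec': array([ 1.64345133,  2.14625291, -0.62840385]), 'tvec': array([ 0.20224404, -0.40548337,  1.41535306])}
top {'fx': 435.62373566283253, 'fy': 435.62373566283253, 'cx': 274.0310574207669, 'cy': 212.25555915608604, 'rvec': array([ 2.16508513, -2.15273687,  0.15430986]), 'tvec': array([-0.0620163 ,  0.59090613,  1.07930978])}
wrist {'fx': 332.3702597256674, 'fy': 332.3702597256674, 'cx': 281.58927588944454, 'cy': 209.2924567605436, 'rvec': array([-2.35711523,  1.65459761,  0.2570735 ]), 'tvec': array([-0.57464192, -0.03841059,  0.37990963])}
```

View pics/scene0.png

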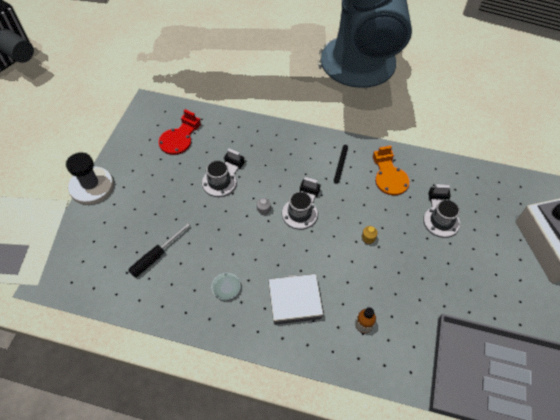

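View pics/top0.png

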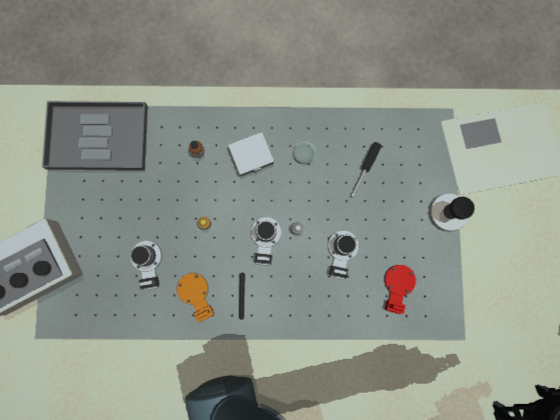

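View pics/wrist0.png

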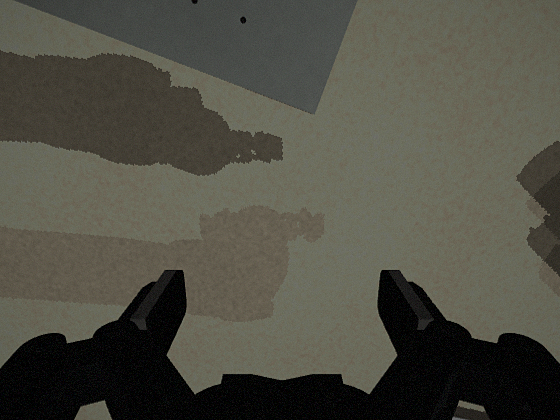

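```bash
python3 - <<'E'
import cv2,pickle,numpy as np
c=pickle.load(open("top0.pkl","rb"))["color"]
s=pickle.load(open("scene0.pkl","rb"))["color"]
t=[cv2.resize(c[y-35:y+35,x-35:x+35],(262,262),interpolation=cv2.INTER_CUBIC) for x,y in [(266,243),(342,257),(146,268)]]
u=[cv2.resize(s[y-35:y+35,x-35:x+35],(262,262),interpolation=cv2.INTER_CUBIC) for x,y in [(302,202),(223,172),(442,210)]]
cv2.imwrite("pics/crop1.png",np.vstack([np.hstack(t),np.hstack(u)]))
E
```

```text
(no output)
```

View pics/crop1.png

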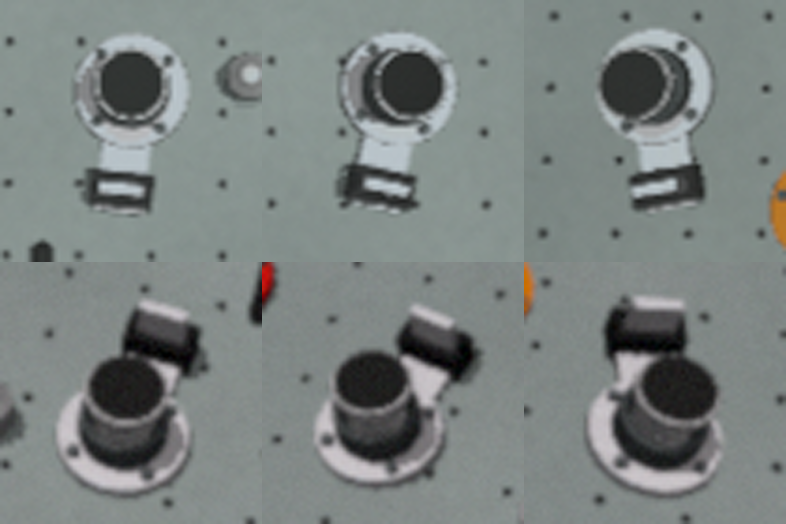

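```bash
cat > h.py <<'E'
import cv2,numpy as np,pickle
def ray(c,u,v,z):
    R=cv2.Rodrigues(np.array(c["rvec"]))[0]; t=np.array(c["tvec"]).ravel()
    K=np.array([[c["fx"],0,c["cx"]],[0,c["fy"],c["cy"]],[0,0,1]])
    d=R.T@np.linalg.solve(K,[u,v,1]); o=-R.T@t
    return o+d*(z-o[2])/d[2]
E
python3 - <<'E'
from h import *
T=pickle.load(open("top0.pkl","rb"));S=pickle.load(open("scene0.pkl","rb"))
def sub(c,x,y,f,r=14,k=8):
    im=c["color"][y-r:y+r,x-r:x+r].max(2)
    im=cv2.resize(im,None,fx=k,fy=k,interpolation=cv2.INTER_CUBIC)
    m=f(im).astype(np.uint8)
    n,l,st,ce=cv2.connectedComponentsWithStats(m)
    # component nearest centre
    best=min([i for i in range(1,n) if st[i][4]>300],key=lambda i:np.hypot(*(ce[i]-r*k)))
    cn=max(cv2.findContours((l==best).astype(np.uint8),0,1)[0],key=cv2.contourArea)
    (cx,cy),wh,a=cv2.minAreaRect(cn)
    return (x-r+(cx+.5)/k-.5,y-r+(cy+.5)/k-.5),(wh[0]/k,wh[1]/k),a
pads=[(266,230),(347,244),(140,255)];sp=[(300,199),(218,168),(449,209)]
tags=[(263,258),(341,272),(145,283)];st=[(311,180),(234,152),(441,186)]
for i in range(3):
    out=[]
    for c,p,z,f,r,nm in[(T,pads[i],.06,lambda a:a<55,14,'pad top'),(S,sp[i],.06,lambda a:a<48,15,'pad scn'),(T,tags[i],.045,lambda a:a>150,6,'tag top'),(S,st[i],.045,lambda a:a>165,11,'tag scn')]:
        try:
            u,wh,a=sub(c,*p,f,r); w=ray(c,*u,z); out.append(w); print(i,nm,np.round(u,1),np.round(wh,1),round(a),np.round(w*1000,1))
        except Exception as e: print(i,nm,e); 
    d=out[0]-out[2]; print('dist',np.hypot(*d[:2])*1e3,'yaw',np.degrees(np.arctan2(d[1],d[0])))
E
```

```text
0 pad top [265.6 229.7] [15.2 15. ] 90 [544.3 -37.4  60. ]
0 pad scn [300.3 200.2] [17.1 16.5] 45 [544.6 -34.1  60. ]
0 tag top [262.8 257.9] [11.5  3. ] 4 [474.4 -30.8  45. ]
0 tag scn [310.3 179.2] [12.9  2.9] 17 [473.  -27.8  45. ]
dist 70.21399785347243 yaw -5.371875074422886
1 pad top [346.4 243.7] [15.5 15.5] 90 [ 510.4 -239.9   60. ]
1 pad scn [216.9 168.1] [13.9 17.6] 90 [ 510.3 -236.3   60. ]
1 tag top [340.1 271.5] [11.6  3. ] 11 [ 441.4 -225.3   45. ]
1 tag scn [232.8 150.8] [11.5  2.6] 24 [ 441.4 -222.3   45. ]
dist 70.5010835736743 yaw -11.884405022849977
2 pad top [139.5 254.8] [16.  16.2] 63 [480.  274.5  60. ]
2 pad scn [445.6 203.5] [28.3 17.1] 65 [468.8 272.   60. ]
2 tag top [145.  282.9] [ 3.  11.6] 79 [410.8 262.   45. ]
2 tag scn [442.6 185.5] [12.9  2.9] 4 [409.8 264.5  45. ]
dist 70.38309413539027 yaw 10.238629671475485
```

```bash
cat >> h.py <<'E'
from scipy.spatial.transform import Rotation as Ro
TGT=dict(p1=(.544,-.0355),p2=(.510,-.238),p3=(.480,.273),t1=(.4735,-.0295),t2=(.4413,-.224),t3=(.4103,.2633))
YAW=dict(z1=-5.4,z2=-11.9,z3=10.2)
def plan(name):
    from plant import observe
    s=observe(); R=Ro.from_quat(s["tool_rot"]).as_matrix(); p=np.array(s["position"])
    d=np.array([*TGT[name],p[2]])-p
    j=np.degrees(np.arctan2(R[1,1],R[0,1])); want=90+YAW["z"+name[1]]
    turn=(want-j+90)%180-90   # world yaw about +z
    print("t",s["time"],"pos",np.round(p*1e3,1),"R\n",np.round(R,3))
    print("world d",np.round(d*1e3,1),"tool shift yz",np.round((R.T@d)*1e3,1),"jaw yaw",round(j,1),"turn about tool x (down):",round(-turn,1),"tip z",p[2]-.173, "F",np.round(s["force"],2),"w",s["gripper_width"])
E
python3 -c "
from h import *
plan('p2')"
```

```text
t 0.15 pos [ 195.4 -540.6  404. ] R
 [[-0.     0.34  -0.94 ]
 [ 0.002 -0.94  -0.34 ]
 [-1.    -0.002 -0.   ]]
world d [314.6 302.6   0. ] tool shift yz [ 3.000e-01 -1.776e+02 -3.987e+02] jaw yaw -70.1 turn about tool x (down): 31.8 tip z 0.23097377448899392 F [ 0.33 -0.15 -1.06] w 0.08563274242755108
```

Request:
arm_command([
  [[0,-18,-40,0,1],[0,-18,-40,0,1],[0,-18,-40,0,1],[0,-18,-40,0,1],[0,-18,-40,0,1]],
])

```text
time: 0.65
position: [0.3538, -0.3867, 0.4045]
tool_rot: [-0.696, -0.122, 0.697, -0.122]
force: [0.8, -0.9, 0.3]
gripper_width: 0.0123
```

Request:
arm_command([
  [[0,-18,-40,0,1],[0,-18,-40,0,1],[0,-18,-40,0,1],[0,-18,-40,0,1],[0,-16,-39,0,1]],
])

```text
time: 1.15
position: [0.5112, -0.2361, 0.4045]
tool_rot: [-0.696, -0.122, 0.697, -0.122]
force: [-0.0, -0.5, 0.2]
gripper_width: 0.0
```

Request:
arm_command([
  [[0,0,0,8,1],[0,0,0,8,1],[0,0,0,8,1],[0,0,0,8,1],[0,0,0,0,1]],
])

```text
time: 1.65
position: [0.5101, -0.2376, 0.4043]
tool_rot: [-0.703, 0.074, 0.703, 0.075]
force: [0.4, -0.2, -0.4]
gripper_width: -0.0
```

```bash
python3 -c "
from h import *
plan('p2')"
```

```text
t 1.65 pos [ 510.1 -237.6  404.3] R
 [[-0.001 -0.21  -0.978]
 [ 0.    -0.978  0.21 ]
 [-1.    -0.     0.001]]
world d [-0.1 -0.4  0. ] tool shift yz [-0.   0.4  0. ] jaw yaw -102.1 turn about tool x (down): -0.2 tip z 0.23131847190262145 F [ 0.38 -0.21 -0.41] w -2.133911797274535e-05
```

Over pad 2. Descend 165 mm (tip at about 66 mm), then look.

Request:
arm_command([
  [[40,0,0,0,1],[40,0,0,0,1],[40,0,0,0,1],[30,0,0,0,1],[14,0,0,0,1]],
])

```text
time: 2.15
position: [0.5086, -0.2369, 0.2371]
tool_rot: [-0.701, 0.073, 0.705, 0.074]
force: [-1.3, -0.3, -0.8]
gripper_width: 0.0001
```

```bash
python3 -c "
from h import *
from plant import *
plan('p2')
a=read_camera('scene')['color'][90:260,130:330];b=read_camera('wrist')['color']
cv2.imwrite('pics/a1.png',np.hstack([cv2.resize(a,(400,340)),cv2.resize(b,(400,340))]))"
```

```text
t 2.15 pos [ 508.6 -236.9  237.1] R
 [[-0.005 -0.207 -0.978]
 [ 0.003 -0.978  0.207]
 [-1.    -0.002  0.005]]
world d [ 1.4 -1.1  0. ] tool shift yz [-0.   0.8 -1.6] jaw yaw -101.9 turn about tool x (down): -0.0 tip z 0.06412850899419772 F [-1.3  -0.28 -0.82] w 0.00013593839801238016
```

View pics/a1.png

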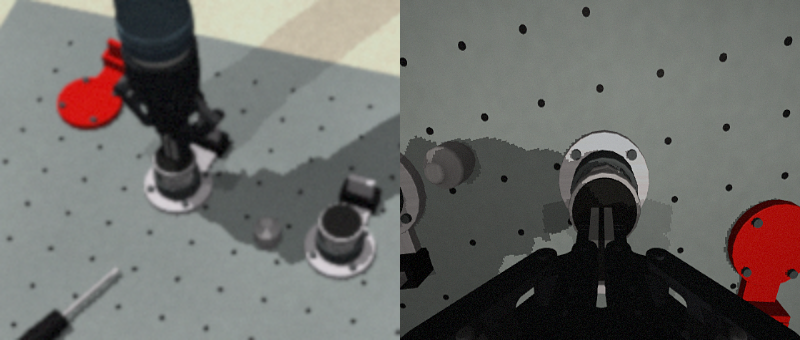

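The shut fingertips stand over the middle of mount 2's pad (wrist panel about (603,205)). Now I'll press in small steps.

Request:
arm_command([
  [[2,0,0,0,1],[2,0,0,0,1],[0,0,0,0,1],[0,0,0,0,1]],
])

```text
time: 2.65
position: [0.5106, -0.238, 0.2376]
tool_rot: [0.704, -0.075, -0.703, -0.074]
force: [-0.0, -0.3, 0.2]
gripper_width: 0.0001
```

Request:
arm_command([
  [[2,0,0,0,1],[0,0,0,0,1],[0,0,0,0,1]],
])

```text
time: 2.95
position: [0.5102, -0.2378, 0.2347]
tool_rot: [0.703, -0.075, -0.703, -0.075]
force: [-0.6, -0.1, 0.2]
gripper_width: 0.0001
```

Request:
arm_command([
  [[2,0,0,0,1],[0,0,0,0,1],[0,0,0,0,1]],
])

```text
time: 3.25
position: [0.5103, -0.2379, 0.2329]
tool_rot: [0.703, -0.075, -0.703, -0.075]
force: [0.1, -0.1, 2.6]
gripper_width: -0.0003
```

Contact is at TCP z ≈ 0.233, as expected from the 60 mm pad height.

Request:
arm_command([
  [[2,0,0,0,1],[0,0,0,0,1],[0,0,0,0,1]],
])

```text
time: 3.55
position: [0.5103, -0.2379, 0.2309]
tool_rot: [0.703, -0.075, -0.703, -0.075]
force: [0.2, -0.1, 2.9]
gripper_width: -0.0003
```

Request:
arm_command([
  [[2,0,0,0,1],[0,0,0,0,1],[0,0,0,0,1]],
])

```text
time: 3.85
position: [0.5103, -0.2379, 0.2289]
tool_rot: [0.703, -0.075, -0.703, -0.075]
force: [1.0, 0.4, 3.8]
gripper_width: 0.0002
```

Request:
arm_command([
  [[2,0,0,0,1],[0,0,0,0,1],[0,0,0,0,1]],
])

```text
time: 4.15
position: [0.5103, -0.2379, 0.2268]
tool_rot: [0.703, -0.075, -0.703, -0.075]
force: [-0.1, -0.7, 4.0]
gripper_width: 0.0002
```

Request:
arm_command([
  [[2,0,0,0,1],[0,0,0,0,1],[0,0,0,0,1]],
])

```text
time: 4.45
position: [0.5103, -0.2379, 0.225]
tool_rot: [0.703, -0.075, -0.703, -0.075]
force: [-1.0, -0.3, 5.9]
gripper_width: -0.0002
```

About 0.35 N/mm here, but I'll test the others too. Lift and head to pad 1.

Request:
arm_command([
  [[-35,0,0,0,1],[-35,0,0,0,1],[-10,0,0,0,1],[0,0,0,0,1]],
])

```text
time: 4.85
position: [0.5107, -0.238, 0.3059]
tool_rot: [0.704, -0.075, -0.702, -0.074]
force: [-0.4, -0.2, -0.3]
gripper_width: -0.0001
```

```bash
python3 -c "
from h import *
plan('p1')"
```

```text
t 4.85 pos [ 510.7 -238.   305.9] R
 [[ 0.002 -0.21  -0.978]
 [-0.001 -0.978  0.21 ]
 [-1.     0.001 -0.002]]
world d [ 33.3 202.5   0. ] tool shift yz [-2.00e-01 -2.05e+02  9.90e+00] jaw yaw -102.1 turn about tool x (down): -6.7 tip z 0.13287630873719114 F [-0.36 -0.23 -0.27] w -0.00011591442338638264
```

Request:
arm_command([
  [[0,-41,2,0,1],[0,-41,2,0,1],[0,-41,2,0,1],[0,-41,2,0,1],[0,-41,2,0,1]],
])

```text
time: 5.35
position: [0.5406, -0.042, 0.3022]
tool_rot: [-0.702, 0.067, 0.705, 0.072]
force: [0.1, -0.5, -0.4]
gripper_width: 0.0
```

Request:
arm_command([
  [[0,0,0,-7,1],[35,0,0,0,1],[30,0,0,0,1],[2,0,0,0,1],[0,0,0,0,1]],
])

```text
time: 5.85
position: [0.5404, -0.0437, 0.236]
tool_rot: [-0.705, 0.025, 0.708, 0.03]
force: [-0.8, -0.1, 0.5]
gripper_width: -0.0003
```

```bash
python3 -c "
from h import *
from plant import *
plan('p1')
a=read_camera('scene')['color'][120:290,210:410];b=read_camera('wrist')['color']
cv2.imwrite('pics/a2.png',np.hstack([cv2.resize(a,(400,340)),cv2.resize(b,(400,340))]))"
```

```text
t 5.85 pos [540.4 -43.7 236. ] R
 [[-0.004 -0.077 -0.997]
 [ 0.007 -0.997  0.077]
 [-1.    -0.007  0.004]]
world d [3.6 8.2 0. ] tool shift yz [ 0.  -8.5 -3. ] jaw yaw -94.4 turn about tool x (down): 1.0 tip z 0.06304450544483689 F [-0.76 -0.06  0.52] w -0.0002505453783126945
```

View pics/a2.png

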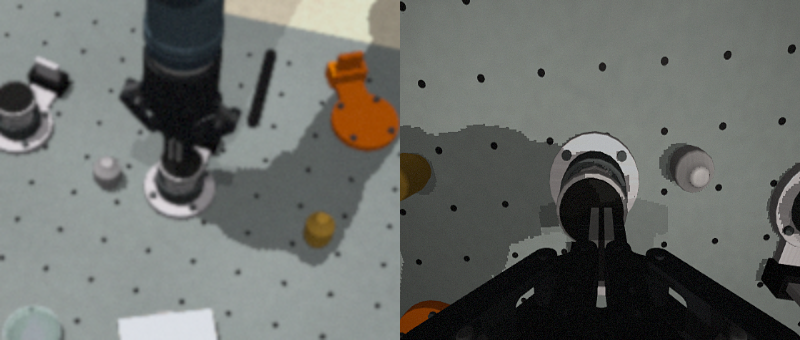

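The fingers are about 8 mm off pad 1's centre (pad at (590,215) of the wrist panel, fingers at (602,215)). I'll correct that, then press.

Request:
arm_command([
  [[0,-8,-3,1,1],[0,0,0,0,1],[3,0,0,0,1],[0,0,0,0,1],[0,0,0,0,1]],
])

```text
time: 6.45
position: [0.5452, -0.0365, 0.2348]
tool_rot: [0.707, -0.031, -0.706, -0.036]
force: [0.5, -0.2, 0.6]
gripper_width: 0.0002
```

Request:
arm_command([
  [[2,0,0,0,1],[0,0,0,0,1],[0,0,0,0,1]],
])

```text
time: 6.75
position: [0.5455, -0.0364, 0.233]
tool_rot: [0.707, -0.031, -0.706, -0.036]
force: [-0.3, -0.9, 2.4]
gripper_width: -0.0001
```

Request:
arm_command([
  [[2,0,0,0,1],[0,0,0,0,1],[0,0,0,0,1]],
])

```text
time: 7.05
position: [0.5455, -0.0363, 0.231]
tool_rot: [0.707, -0.031, -0.706, -0.036]
force: [-0.9, -0.8, 4.1]
gripper_width: -0.0001
```

Request:
arm_command([
  [[2,0,0,0,1],[0,0,0,0,1],[0,0,0,0,1]],
])

```text
time: 7.35
position: [0.5455, -0.0363, 0.2291]
tool_rot: [0.707, -0.031, -0.706, -0.036]
force: [-1.9, -0.6, 6.0]
gripper_width: 0.0
```

Request:
arm_command([
  [[4,0,0,0,1],[0,0,0,0,1],[0,0,0,0,1]],
])

```text
time: 7.65
position: [0.5455, -0.0363, 0.2256]
tool_rot: [0.707, -0.031, -0.706, -0.036]
force: [-2.6, -1.4, 10.3]
gripper_width: 0.0005
```

Request:
arm_command([
  [[-35,0,0,0,1],[-35,0,0,0,1],[-10,0,0,0,1],[0,0,0,0,1]],
])

```text
time: 8.05
position: [0.5461, -0.0367, 0.3061]
tool_rot: [0.708, -0.031, -0.705, -0.036]
force: [-0.3, -0.2, -0.4]
gripper_width: 0.0003
```

```bash
python3 -c "
from h import *
plan('p3')"
```

```text
t 8.05 pos [546.1 -36.7 306.1] R
 [[ 0.005 -0.094 -0.996]
 [ 0.006 -0.996  0.094]
 [-1.    -0.007 -0.004]]
world d [-66.1 309.7   0. ] tool shift yz [   1.6 -302.1   94.9] jaw yaw -95.4 turn about tool x (down): -15.6 tip z 0.13309933663612256 F [-0.32 -0.15 -0.36] w 0.0003242595133635371
```

Request:
arm_command([
  [[0,-38,12,0,1],[0,-38,12,0,1],[0,-38,12,0,1],[0,-38,12,0,1],[0,-38,12,0,1]],
])

```text
time: 8.55
position: [0.4948, 0.0764, 0.3079]
tool_rot: [-0.706, -0.027, 0.707, 0.02]
force: [-0.3, 0.3, -0.2]
gripper_width: 0.0004
```

Request:
arm_command([
  [[0,-38,12,0,1],[0,-38,12,0,1],[0,-36,11,0,1],[0,0,0,-8,1],[0,0,0,-8,1]],
])

```text
time: 9.05
position: [0.4616, 0.1199, 0.3177]
tool_rot: [0.698, 0.171, -0.69, 0.091]
force: [0.1, -0.1, -0.2]
gripper_width: -0.0001
```

```bash
python3 -c "
from h import *
plan('p3')"
```

```text
t 9.05 pos [461.6 119.9 317.7] R
 [[-0.01   0.365 -0.931]
 [ 0.113 -0.925 -0.363]
 [-0.994 -0.109 -0.032]]
world d [ 18.4 153.1   0. ] tool shift yz [  17.2 -134.9  -72.8] jaw yaw -68.5 turn about tool x (down): 11.3 tip z 0.14465141275410504 F [ 0.13 -0.09 -0.25] w -0.00012658741684586859
```

```bash
python3 -c "
from plant import *
s=observe();print(s['joints'],s['joint_vel'])"
```

```text
[ 0.08783434  0.22486335 -0.3648578   0.98097978  0.11387932  2.85567708] [-7.61636400e-03  7.98337112e-03  7.23875943e-03 -1.51230751e-03
 -4.80123121e-05 -1.38346410e+00]
```

Request:
arm_command([
  [[0,0,0,-8,1],[0,0,0,-8,1],[0,0,0,-8,1],[0,0,0,-8,1],[0,0,0,0,1]],
])

```text
time: 9.55
position: [0.462, 0.1194, 0.3174]
tool_rot: [0.646, 0.352, -0.617, 0.278]
force: [0.1, -0.4, -0.6]
gripper_width: 0.0003
```

```bash
python3 -c "
from h import *
plan('p3')
from plant import *
print(observe()['joints'])"
```

```text
t 9.55 pos [462.  119.4 317.4] R
 [[-0.01   0.798 -0.602]
 [ 0.113 -0.597 -0.794]
 [-0.994 -0.076 -0.084]]
world d [ 18.  153.6   0. ] tool shift yz [  17.2  -77.4 -132.8] jaw yaw -36.8 turn about tool x (down): 43.0 tip z 0.14444680732483461 F [ 0.14 -0.36 -0.62] w 0.00028125666707365144
[ 0.08677921  0.22567808 -0.36435569  0.98094236  0.11377065  2.30311053]
```

```bash
cat >> h.py <<'E'
def plan2(name,tipz,yaw=None):
    from plant import observe
    s=observe(); R=Ro.from_quat(s["tool_rot"]).as_matrix(); p=np.array(s["position"])
    tip=p+.173*R[:,0]
    g=np.array([*TGT[name],tipz])
    j=np.degrees(np.arctan2(R[1,1],R[0,1]))
    print("t",round(s["time"],2),"tip",np.round(tip*1e3,1),"toolx",np.round(R[:,0],3),"jaw",round(j,1),"J",np.round(s["joints"],2),"F",np.round(s["force"],2))
    d=g-tip; h=d*[1,1,0]; v=d*[0,0,1]
    print("horiz",np.round(h*1e3,1),"tool",np.round(R.T@h*1e3,1)," vert",np.round(v*1e3,1),"tool",np.round(R.T@v*1e3,1)," down10:",np.round(R.T@[0,0,-10],2))
E
python3 -c "
from h import *
plan2('p3',.065)"
```

```text
t 9.55 tip [460.3 138.9 145.6] toolx [-0.01   0.113 -0.994] jaw -36.8 J [ 0.09  0.23 -0.36  0.98  0.11  2.3 ] F [ 0.14 -0.36 -0.62]
horiz [ 19.7 134.1  -0. ] tool [  15.   -64.3 -118.3]  vert [  0.    0.  -80.6] tool [80.   6.1  6.8]  down10: [9.94 0.76 0.84]
```

Request:
arm_command([
  [[4,-16,-29,0,1],[4,-16,-29,0,1],[4,-16,-30,0,1],[3,-16,-30,0,1],[0,0,0,0,1]],
])

```text
time: 10.05
position: [0.4824, 0.256, 0.3174]
tool_rot: [0.647, 0.353, -0.616, 0.278]
force: [-0.1, 0.0, 0.4]
gripper_width: 0.0003
```

```bash
python3 -c "
from h import *
plan2('p3',.064)"
```

```text
t 10.05 tip [480.8 275.9 145.5] toolx [-0.009  0.115 -0.993] jaw -36.7 J [ 0.34  0.34 -0.21  0.99  0.11  2.56] F [-0.14  0.01  0.37]
horiz [-0.8 -2.9 -0. ] tool [-0.3  1.   2.8]  vert [ -0.   -0.  -81.5] tool [81.   6.2  7. ]  down10: [9.93 0.76 0.86]
```

Request:
arm_command([
  [[27,3,4,0,1],[27,2,3,0,1],[22,2,2,0,1],[5,0,1,0,1],[0,0,0,0,1]],
])

```text
time: 10.55
position: [0.4802, 0.249, 0.2347]
tool_rot: [0.646, 0.352, -0.618, 0.277]
force: [0.2, 0.5, 0.1]
gripper_width: -0.0001
```

```bash
python3 -c "
from h import *
from plant import *
plan2('p3',.060)
a=read_camera('scene')['color'][120:290,350:550];b=read_camera('wrist')['color']
cv2.imwrite('pics/a3.png',np.hstack([cv2.resize(a,(400,340)),cv2.resize(b,(400,340))]))"
```

```text
t 10.55 tip [478.  268.4  62.8] toolx [-0.013  0.112 -0.994] jaw -36.9 J [ 0.33  0.41 -0.34  0.8   0.11  2.55] F [0.2  0.51 0.06]
horiz [ 2.   4.6 -0. ] tool [ 0.5 -1.2 -4.9]  vert [ 0.   0.  -2.8] tool [2.7 0.2 0.2]  down10: [9.94 0.77 0.82]
```

View pics/a3.png

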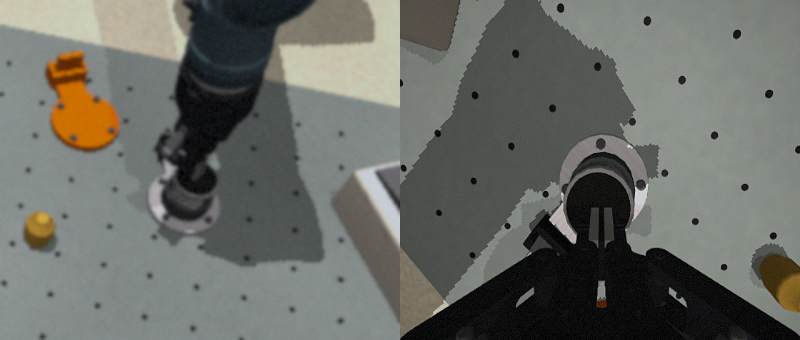

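Fingers on pad 3; mount 3's tag is clear of the knuckles, which stay above the tip. Press.

Request:
arm_command([
  [[0,-1,-4,0,1],[0,0,0,0,1],[2,0,0,0,1],[0,0,0,0,1],[0,0,0,0,1]],
])

```text
time: 11.15
position: [0.4824, 0.2535, 0.2335]
tool_rot: [0.646, 0.352, -0.617, 0.278]
force: [0.1, 0.6, 1.0]
gripper_width: -0.0001
```

Request:
arm_command([
  [[2,0,0,0,1],[0,0,0,0,1],[0,0,0,0,1]],
])

```text
time: 11.45
position: [0.4825, 0.2537, 0.2317]
tool_rot: [0.646, 0.352, -0.617, 0.278]
force: [-0.5, -1.1, 5.4]
gripper_width: -0.0001
```

Request:
arm_command([
  [[2,0,0,0,1],[0,0,0,0,1],[0,0,0,0,1]],
])

```text
time: 11.75
position: [0.4825, 0.2538, 0.23]
tool_rot: [0.646, 0.352, -0.617, 0.278]
force: [-1.2, -2.9, 6.7]
gripper_width: 0.0003
```

Request:
arm_command([
  [[2,0,0,0,1],[0,0,0,0,1],[0,0,0,0,1]],
])

```text
time: 12.05
position: [0.4825, 0.2539, 0.2284]
tool_rot: [0.646, 0.352, -0.617, 0.278]
force: [-1.8, -3.9, 11.5]
gripper_width: -0.0003
```

Spring rates are about 0.4, 1.0 and 2 N/mm for mounts 2, 1 and 3, so mount 2 is the soft one. I'll lift and travel to its tag.

Request:
arm_command([
  [[-35,-2,-3,0,1],[-35,-3,-3,0,1],[-15,-1,-1,0,1],[0,0,0,0,1]],
])

```text
time: 12.45
position: [0.484, 0.2543, 0.3156]
tool_rot: [0.648, 0.352, -0.615, 0.278]
force: [0.5, -0.1, 0.4]
gripper_width: 0.0002
```

```bash
python3 -c "
from h import *
plan2('t2',.130)"
```

```text
t 12.45 tip [483.1 274.2 143.7] toolx [-0.005  0.115 -0.993] jaw -36.8 J [ 0.34  0.34 -0.21  0.99  0.11  2.56] F [ 0.52 -0.06  0.42]
horiz [ -41.8 -498.2   -0. ] tool [-56.9 264.3 420.5]  vert [ -0.   -0.  -13.7] tool [13.6  1.   1.2]  down10: [9.93 0.73 0.89]
```

Request:
arm_command([
  [[-5,22,35,0,1],[-5,22,35,0,1],[-5,22,35,0,1],[-5,22,35,0,1],[-5,22,35,0,1]],
])

```text
time: 12.95
position: [0.4644, 0.045, 0.3132]
tool_rot: [0.646, 0.353, -0.618, 0.277]
force: [1.1, 0.4, -0.5]
gripper_width: -0.0002
```

Request:
arm_command([
  [[-5,22,35,0,1],[-5,22,35,0,1],[-5,22,35,0,1],[-5,22,35,0,1],[-5,22,35,0,1]],
])

```text
time: 13.45
position: [0.4471, -0.1625, 0.3151]
tool_rot: [0.646, 0.353, -0.618, 0.277]
force: [0.7, 0.0, -0.2]
gripper_width: -0.0
```

Request:
arm_command([
  [[0,0,0,8,1],[0,0,0,8,1],[0,0,0,8,1],[0,0,0,8,1],[0,0,0,8,1]],
])

```text
time: 13.95
position: [0.4474, -0.1609, 0.3149]
tool_rot: [-0.702, -0.118, 0.702, -0.037]
force: [0.4, 0.7, 0.5]
gripper_width: 0.0
```

Request:
arm_command([
  [[0,0,0,8,1],[0,0,0,8,1],[0,0,0,0,1]],
])

```text
time: 14.25
position: [0.4475, -0.1608, 0.3151]
tool_rot: [-0.7, -0.022, 0.711, 0.059]
force: [-0.2, -0.7, 0.1]
gripper_width: -0.0001
```

```bash
python3 -c "
from h import *
plan2('t2',.060)"
```

```text
t 14.25 tip [ 445.3 -141.1  143.2] toolx [-0.013  0.114 -0.993] jaw -93.1 J [-0.51  0.26 -0.33  1.05  0.09  2.69] F [-0.23 -0.74  0.12]
horiz [ -4.  -82.9  -0. ] tool [-9.4 82.4 -0.3]  vert [ -0.   -0.  -83.2] tool [82.7  9.4 -1.5]  down10: [ 9.93  1.13 -0.19]
```

Request:
arm_command([
  [[-5,41,0,0,1],[-5,41,0,0,1],[0,0,0,8,1],[0,0,0,0,1]],
])

```text
time: 14.65
position: [0.4434, -0.2445, 0.3163]
tool_rot: [-0.695, 0.028, 0.711, 0.107]
force: [0.5, 0.6, -0.2]
gripper_width: -0.0
```

```bash
python3 -c "
from h import *
from plant import *
plan2('t2',.055)
c=read_camera('wrist')
cv2.imwrite('pics/a4.png',c['color'])"
```

```text
t 14.65 tip [ 441.4 -224.8  144.5] toolx [-0.011  0.114 -0.993] jaw -101.1 J [-0.65  0.32 -0.23  1.09  0.08  2.68] F [ 0.52  0.64 -0.16]
horiz [-0.1  0.8 -0. ] tool [ 0.1 -0.7  0.2]  vert [ -0.    0.  -89.5] tool [88.9  9.8 -2.9]  down10: [ 9.93  1.1  -0.33]
```

View pics/a4.png

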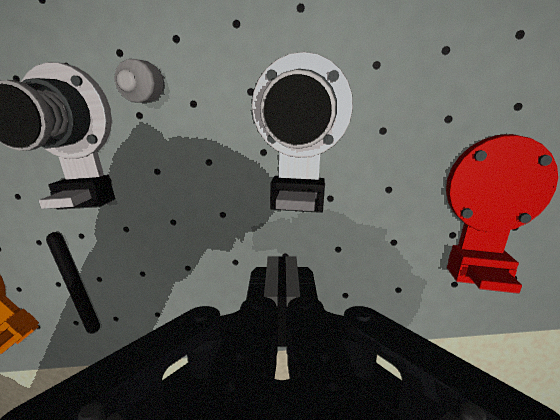

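```bash
python3 -c "
from h import *
from plant import *
c=read_camera('wrist')
for u,v in [(297,200),(275,203),(320,202)]: print(ray(c,u,v,.045))
print(ray(c,297,107,.06))"
```

```text
[ 0.44688283 -0.2258487   0.045     ]
[ 0.4471174  -0.20884673  0.045     ]
[ 0.44266206 -0.24262703  0.045     ]
[ 0.51334811 -0.23860328  0.06      ]
```

Request:
arm_command([
  [[30,3,-1,0,1],[30,4,-1,0,1],[20,2,-1,0,1],[8,1,0,0,1],[0,0,0,0,1]],
])

```text
time: 15.25
position: [0.4432, -0.2429, 0.2278]
tool_rot: [-0.694, 0.027, 0.711, 0.107]
force: [-0.7, -0.3, -0.3]
gripper_width: 0.0002
```

```bash
python3 -c "
from h import *
from plant import *
plan2('t2',.045)
a=read_camera('scene')['color'][90:260,130:330];b=read_camera('wrist')['color']
cv2.imwrite('pics/a5.png',np.hstack([cv2.resize(a,(400,340)),cv2.resize(b,(400,340))]))"
```

```text
t 15.25 tip [ 441.  -223.1   56. ] toolx [-0.013  0.114 -0.993] jaw -101.0 J [-0.65  0.4  -0.37  0.88  0.08  2.68] F [-0.66 -0.29 -0.29]
horiz [ 0.3 -0.9 -0. ] tool [-0.1  0.8 -0.5]  vert [  0.  -0. -11.] tool [10.9  1.2 -0.4]  down10: [ 9.93  1.1  -0.34]
```

View pics/a5.png

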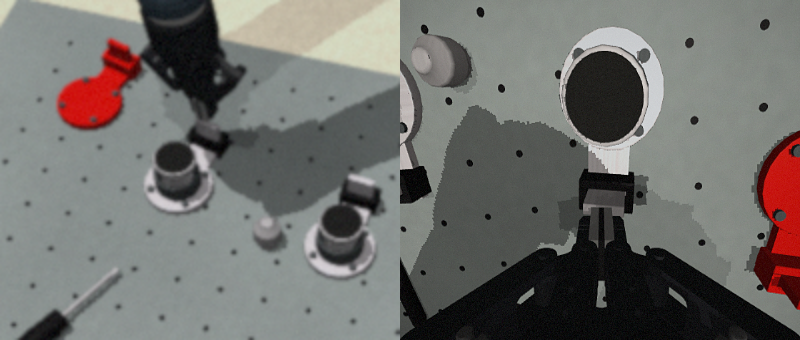

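The fingers stand just above mount 2's tag (wrist panel (607,198)); mount 2 is the one between the red look-alike and objective_b. Push down.

Request:
arm_command([
  [[8,1,-2,0,1],[3,0,0,0,1],[3,1,0,0,1],[0,0,0,0,1],[0,0,0,0,1]],
])

```text
time: 15.85
position: [0.4454, -0.2449, 0.2149]
tool_rot: [-0.695, 0.029, 0.71, 0.107]
force: [0.7, 1.4, 1.3]
gripper_width: -0.0006
```

Request:
arm_command([
  [[4,0,0,0,1],[4,1,0,0,1],[0,0,0,0,1],[0,0,0,0,1]],
])

```text
time: 16.25
position: [0.4448, -0.2449, 0.2063]
tool_rot: [-0.695, 0.029, 0.71, 0.107]
force: [0.4, -0.2, 1.7]
gripper_width: 0.0002
```

```bash
python3 -c "
from h import *
plan2('t2',.027)"
```

```text
t 16.25 tip [ 442.9 -225.4   34.4] toolx [-0.011  0.113 -0.994] jaw -101.1 J [-0.65  0.43 -0.39  0.83  0.08  2.68] F [ 0.44 -0.24  1.72]
horiz [-1.6  1.4 -0. ] tool [ 0.2 -1.1  1.9]  vert [-0.   0.  -7.4] tool [ 7.4  0.8 -0.2]  down10: [ 9.94  1.08 -0.32]
```

Request:
arm_command([
  [[4,1,0,0,1],[3,0,0,0,1],[0,0,0,0,1],[0,0,0,0,1]],
])

```text
time: 16.65
position: [0.4445, -0.245, 0.1992]
tool_rot: [-0.695, 0.029, 0.711, 0.107]
force: [0.6, 0.4, 0.9]
gripper_width: -0.0003
```

Request:
arm_command([
  [[1,0,0,0,1],[0,0,0,0,1],[0,0,0,0,1]],
])

```text
time: 16.95
position: [0.4445, -0.245, 0.1987]
tool_rot: [-0.695, 0.029, 0.71, 0.107]
force: [-2.3, 0.1, 3.7]
gripper_width: -0.0001
```

```bash
python3 -c "
from h import *
plan2('t2',.027)"
```

```text
t 16.95 tip [ 442.6 -225.5   26.8] toolx [-0.011  0.112 -0.994] jaw -101.1 J [-0.65  0.44 -0.4   0.81  0.08  2.68] F [-2.27  0.11  3.68]
horiz [-1.3  1.5  0. ] tool [ 0.2 -1.2  1.5]  vert [-0.   0.   0.2] tool [-0.2 -0.   0. ]  down10: [ 9.94  1.08 -0.32]
```

Request:
arm_command([
  [[1,0,0,0,1],[0,0,0,0,1],[0,0,0,0,1]],
])

```text
time: 17.25
position: [0.4444, -0.2449, 0.1983]
tool_rot: [-0.695, 0.029, 0.71, 0.107]
force: [-3.0, 1.2, 9.7]
gripper_width: -0.0001
```

Request:
arm_command([
  [[1,0,0,0,1],[0,0,0,0,1],[0,0,0,0,1]],
])

```text
time: 17.55
position: [0.4444, -0.2449, 0.198]
tool_rot: [-0.695, 0.029, 0.71, 0.107]
force: [-4.5, 0.7, 15.4]
gripper_width: -0.0003
```

The force climbs steeply while the tool no longer moves, so the tag is at its stop. Retreat and look.

Request:
arm_command([
  [[-20,-2,0,0,1],[-40,-4,1,0,1],[-40,-4,1,0,1],[-40,-4,1,0,1],[0,0,40,0,1]],
])

```text
time: 18.05
position: [0.4114, -0.2418, 0.3446]
tool_rot: [-0.7, 0.031, 0.706, 0.103]
force: [-0.5, -2.4, 0.0]
gripper_width: 0.0002
```

Request:
arm_command([
  [[0,30,20,0,1],[0,30,0,0,1],[0,30,0,0,1],[0,30,0,0,1],[0,0,0,0,1]],
])

```text
time: 18.55
position: [0.3632, -0.3548, 0.3252]
tool_rot: [-0.695, 0.03, 0.71, 0.108]
force: [0.1, 1.3, 0.0]
gripper_width: 0.0007
```

```bash
python3 - <<'E'
from h import *
from plant import *
plan2('t2',.1)
s=read_camera('scene');t=read_camera('top')
o=pickle.load(open('scene0.pkl','rb'))['color'];to=pickle.load(open('top0.pkl','rb'))['color']
f=lambda c,x,y,r=35:cv2.resize(c[y-r:y+r,x-r:x+r],(260,260),interpolation=cv2.INTER_CUBIC)
P=[(302,202),(223,172),(442,210)]
cv2.imwrite('pics/e.png',np.vstack([np.hstack([f(s['color'],*p) for p in P]),np.hstack([f(o,*p) for p in P])]))
cv2.imwrite('pics/etop.png',t['color'])
E
```

```text
t 18.55 tip [ 361.4 -335.5  153.3] toolx [-0.011  0.111 -0.994] jaw -101.3 J [-0.91  0.33 -0.2   1.13  0.06  2.42] F [0.08 1.27 0.04]
horiz [ 79.9 111.5  -0. ] tool [  11.6 -124.3  -56.8]  vert [  0.    0.  -53.3] tool [53.   5.7 -1.7]  down10: [ 9.94  1.07 -0.32]
```

View pics/e.png

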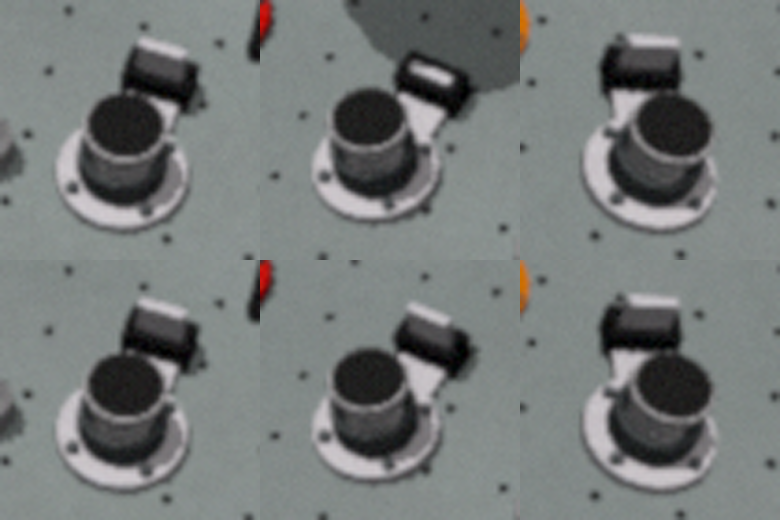

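View pics/etop.png

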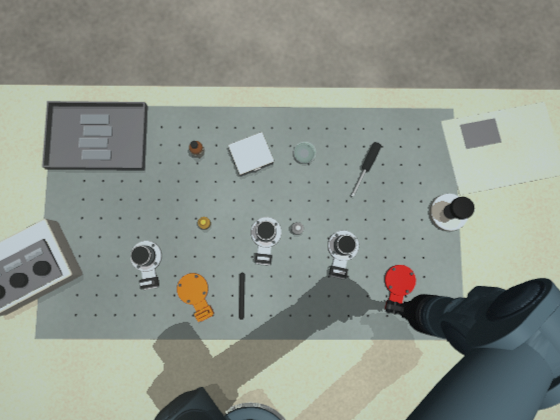

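Tag 2 is flush in its socket (middle crop, (432,72)). Tags 1 and 3 still stand up, all three pads are back up, and the bystanders in the top view are where they were. The fingertips are 15 cm up and clear of everything.

```bash
python3 -c "
from plant import *
print(sign_off())"
```

```text
the job is handed in; nothing more can be done
None
```

Mount 2 is the soft one, and I pushed its tag right down. The job was handed in at about 18.7 s of the 48 s allowed.

- **Which mount:** pressing the pads gave spring rates of about 0.4 N/mm for mount 2, 1.0 N/mm for mount 1 and 2 N/mm for mount 3. I pressed mount 2's pad about 8 mm.
- **Tag:** I pushed tag 2 to its stop. The fingertip ended about 26 mm above the bench, and the force climbed to 15 N without further travel.
- **Last checks:** the pictures show tag 2 down in its socket and tags 1 and 3 still up. All three pads have sprung back, the bystanders look unmoved and the arm is clear of everything.

**What went wrong or disagreed:**
- On the way to pad 3, the last joint came near its range limit and left the tool tilted about 6.5°. I allowed for the tilt in all later moves and did not correct it.
- The scene and top cameras disagreed by about 3 mm in y, so I used the average of the two.
- The wrist camera put tag 2 and its pad 3–5 mm farther out in x, so I shifted the push 2 mm that way.

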